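Draw the lock bolt of a valve block fixture

TASK

Unlock the valve block in its assembly fixture: with one fingertip press the spring safety catch beside the bolt down and hold it there, while the other fingertip pushes the bolt's upright thumb plate until the bolt is drawn fully back, out of the block's port. Then let go, so that the catch springs up again and keeps the bolt drawn. Grasp nothing, do not force the bolt against the catch, and leave the block in its nest and the loose things on the bench where they are.

Things in the scene. Friction and masses are not known exactly. Their poses are not given: they have to be found in the camera images.
- fixture: Steel fixture fixed to the bench, base 320 (x) by 160 (y) by 12 mm. Origin on the bench top, on the bolt's line. Own +x: the way the bolt is drawn, away from the block; z up. In this frame the block fills x -135 to -75, y -45 to 45 mm, 94 mm high with caps; the bolt is a bar 16 mm wide along y = 0, top at 48 mm, under guide bridges (top 53 mm) at x -52 and 92 mm.
- bolt (a joint): Draw of the bolt, m along the fixture's +x: starts home within 0 to 0.0015; 0.046 is the end stop, fully drawn. 2 to 3 N of friction; it stays where left. With the catch up it has 2 mm of play; it runs free with the catch over 4.5 mm down. At 43 to 46 mm the released catch springs up into a second notch and keeps it; in between the bolt keeps the catch down.
- bolt_plate (a point): Middle of the top edge of the bolt's upright steel thumb plate, 90 mm above the bench; moves with the bolt. Plate 12 mm thick (fixture's x), 28 mm wide (y), standing 42 mm above the bar; push its face on the block side (6 mm to -x of this point). With the bolt home it is at x 15, y 0 mm in the fixture's frame, with 53 mm free between plate and guide bridge on the block side.
- catch (a joint): How far the safety catch is pressed straight down, m: 0 is up, 0.008 its bottom stop. Its spring pushes it up again: about 2 N to start it, about 4 N at the bottom.
- catch_bar (a point): Middle of the top of the safety catch, a flat dark steel pressing bar with cross ribs, parallel to the bolt, 116 mm long (x), 30 mm wide (y); top 68 mm above the bench when up, 60 mm when down. Centred at x 12.5, y -62 mm in the fixture's frame. A fingertip can slide along it, still pressing, over the bolt's whole travel. Gap between the bar's edge and the thumb plate's edge: 33 mm.
- block_center (a point): Centre of the aluminium valve block (60 by 90 by 64 mm, loose in the fixture's nest, about 0.9 kg), 44 mm above the bench. To be left in the nest.
- cartridge_center (a point): Middle of a loose steel cartridge valve that stands on the bench to the fixture's +y side, 32 mm across and 55 mm high, 27.5 mm above the bench. To be left alone.
- union_center (a point): Middle of a loose brass union that stands on the bench to the fixture's +y side, 28 mm across and 30 mm high, 15 mm above the bench. To be left alone.
- mallet_grip (a point): Grip of a loose hammer that lies on the bench to the fixture's -y side. To be left alone.

How it is judged (in metres and radians):
On the way:
1. a fingertip holds the catch down while a fingertip pushes the bolt along (value of joint catch above 0.004 m and value of joint bolt between 0.006 and 0.04 m and contact force between the fingers and catch above 0.3 N and contact force between the fingers and bolt above 0.3 N), for 0.05 s.
At the end, for the whole second after the job is handed in: The bolt is drawn at least 42 mm, the catch is up again (within 2 mm), and the block is still in its nest (within 10 mm of where it was) (value of joint bolt above 0.042 m and value of joint catch below 0.002 m and distance of block_center from where it was at the start of the episode below 0.01 m); the robot touches nothing.
It fails at once if the bolt is forced against the catch that locks it, with more than 40 N (contact force between the fingers and bolt above 40 N and value of joint bolt below 0.007 m and value of joint catch below 0.0045 m).
It fails at once if the bolt is forced past the catch while the catch is up (value of joint bolt between 0.007 and 0.038 m and value of joint catch below 0.002 m).
It fails at once if the valve block is moved or lifted by more than 10 mm (distance of block_center from where it was at the start of the episode above 0.01 m).
It fails at once if a loose thing on the bench is moved or lifted by more than 20 mm (distance of any of cartridge_center, union_center, mallet_grip from where it was at the start of the episode above 0.02 m).
It also fails if it takes over 42 s, if anything falls off the work surface, if the arm or the gripper's body presses on something with over 40 N, if the wrist force passes 120 N, or if a joint passes its speed limit or range.

ROBOT

A 7-joint arm with a two-finger parallel gripper is mounted at the origin on the work surface. World frame = base frame: x ahead of the robot, y to its left, z up, the work surface at z = 0. Lengths are in mm, angles in rad, forces in N, time in s.
With the tool pointing down it reaches from about 400 to 875 mm from the base axis. Payload 4.4 kg.
Tool frame: the origin (TCP) lies at the very end of the fingers, on their centre line; the grasp point (between the pads) lies ctrl.grip_depth behind it (ctrl.grip_depth is the distance from the TCP to the grasp point, in mm); y points along the fingers, x is the direction in which the jaws open and shut, and the axes are right-handed (so a half turn about y gives the same grasp; the last joint's range is limited). The gripper opens to 85 mm and grips with 20 to 120 N. Pads are 22 mm wide; open, the fingers measure 114 mm over their backs; the gripper's body (76 mm by 85 mm) begins 54 mm behind the grasp point. The pads swing forward as they close: fully open they stand 13 mm farther back than shut.
Start: joints at [1.268, 0.628, 0.038, 1.517, -0.027, 0.996, -0.02], TCP at [152.514, -631.868, 205.213] pointing down, gripper open.
Joint ranges: [-3.06, 3.06], [-0.37, 2.12], [-1.25, 1.32], [0.18, 2.47], [-1.1, 4.24], [0.23, 1.98], [-2.94, 2.94]. Speed limits (rad/s): [2.57, 2.57, 3.14, 3.14, 3.14, 3.14, 3.14].

INTERFACE

Orientations are given as [roll, pitch, yaw] about the fixed x, y, z axes, in that order (R = Rz(yaw) Ry(pitch) Rx(roll)).
In Python, from cell import ctrl gives the robot as it stands.
- The arm moves only by the tool apply_moves, never from a script. Its argument "motion" is a list of rows, each a list of 5 numbers: the shift along the tool's x, y, z in cm, then the turn about the tool's y in rad, then the finger opening in cm, from 0 to 8.54. In form: [[tx, ty, tz, roll, hand], ...]. A call has 1 to 20 rows; each row is the pose to reach, as a shift and turn from the pose commanded when the call began, along the tool's axes at that moment; what a row does not reach only later rows make up. A row lasts 1/8 s, in which the tool goes at most 62.5 mm and 10.7 degrees, less where a joint would pass 70% of its speed; a pose out of reach is approached as far as the arm can. A call with a gripper value outside its range is refused whole. The fingers move at their own pace and stop on an object; the grip force is fixed at half the most. Time passes only in rows, so rows that repeat a pose let the fingers close. It gives the time, the measured TCP pose, the force and the opening at its end, in the units of the state.
- ctrl.read_state(): the state, without advancing time (a new reading comes with each control period).
- ctrl.get_image(name): name is "side" or "top" or "wrist"; returns a dict with "image" (400x640x3 uint8, red, green, blue), "vfov" (degrees; the focal length in pixels is half the picture's height over the tangent of half this angle, whatever the lens; pixels are square), "cx", "cy" (the principal point, pixels), "extrinsics" (4x4, takes a point from world to camera coordinates); the wrist camera has in their place "tool_from_camera" (4x4, takes a point from camera to tool coordinates, whose origin is the TCP and whose axes are the tool frame's). Camera axes: x right, y up, looking along -z (the intrinsics and any distortion apply to the point x, -y, -z); pixel columns grow to the right and rows downward; lengths in mm; the calibration is good to about 2 mm. A picture is of the moment at which its call begins: read the wrist's pose just before it. There is no depth.
- ctrl.finish_job(): hands the job in, once; it reports no verdict.
Trained networks look in a picture, given as the dict that the camera call returned (one of the last four; its "shot" number tells which), for a name from the list of things; names that differ only in an ending like _2 or _b are one class to them, and where a whole thing is asked for, a point or a joint stands for the part that bears it (a point fixed in the world has none). Each returns a list of dicts, best first, with "confidence" (0 to 1); they miss things now and then, are a little off and sometimes report something else, mostly with a low value. They report only what shows in the picture. A call takes as long as a camera call.
- ctrl.search_frame(picture, query): "location" ([x, y, z] in mm, in world coordinates, good to about 4 mm: the middle of the surface that is visible of it).
- ctrl.mark_of(picture, query): "location" ([x, y, z] in mm, in world coordinates, good to about 4 mm: a listed point, or the origin of a listed thing).
The state is a dict: "clock": time; "qpos": joint angles; "qd": joint speeds; "tau": joint torques, N m; "eef_pos": TCP position; "tool_rot": TCP orientation; "force": force on the tool from outside, world axes, zero at the start; "torque": the same for the moment, N m; "width": finger opening in mm.
Only numpy, scipy, OpenCV 4.12 (cv2) and the standard library are available. Lean on these libraries where they do the work, as an engineer would, in place of code of your own. Each camera call takes 0.05 s, during which the arm holds its last target.

## Working session

There is one attempt and no reset: what is moved stays moved. The work goes in short steps, Python scripts to look and compute and a tool call to move; the robot and the scene stay as the last step left them, time stands still between calls to the robot, and variables do not carry over. Pictures are saved under pics/ and viewed, and the job is handed in when it is done.

Besides the shell and the picture viewer there is one more tool, called after ">>>" as name(argument=value, ...) on one line, values as JSON. apply_moves: Moves the arm, as the interface text tells. Its arguments: {"type":"object","properties":{"motion":{"type":"array","items":{"type":"array","items":{"type":"number"}}}},"required":["motion"]}

```bash
mkdir -p pics
python3 - <<'E'
from cell import ctrl
import cv2
print(ctrl.read_state(), ctrl.grip_depth)
for n in ("top","side"):
    p=ctrl.get_image(n); cv2.imwrite(f"pics/{n}0.png",p["image"][:,:,::-1])
    print(n,p["vfov"],p["cx"],p["cy"],p["extrinsics"].tolist() if hasattr(p["extrinsics"],'tolist') else p["extrinsics"],p.keys())
    for q in ("fixture","bolt_plate","catch_bar","block_center","cartridge_center","union_center","mallet_grip"):
        print(q,[(list(map(round,d["location"])),round(d["confidence"],2)) for d in ctrl.mark_of(p,q)[:2]])
E
```

```text
{'clock': 0.0, 'qpos': array([ 1.26822931,  0.62933217,  0.03838688,  1.51834592, -0.02696328,
        0.99627687, -0.0200238 ]), 'qd': array([-1.43679128e-05,  1.89498426e-03, -1.32260221e-03, -4.47879992e-05,
       -1.36841231e-03,  1.97842012e-03, -2.35627300e-04]), 'tau': array([-5.15023148e-04, -5.63412130e+01,  1.22610569e+00, -1.93450302e+01,
        1.09982575e-02,  1.05996570e-02,  6.32201193e-06]), 'eef_pos': array([ 152.3608708 , -631.21944048,  204.30421953]), 'tool_rot': array([-1.57081785,  0.00184572, -1.33398809]), 'force': array([-0.52911062,  0.27669795,  1.45504293]), 'torque': array([ 0.04025791,  0.01230222, -0.00981193]), 'width': 85.36124267706352} 18.700000000000003
top 48.825290332556214 321.66385306635715 202.24630914227637 [[0.08199265622640055, -0.996632906246262, 0.00023347819880248109, -25.025926711691497], [0.975622842306826, 0.08031200972490195, 0.20423038623842835, -594.4498388489471], [-0.20356147448397413, -0.016517605185900106, 0.9789228237327153, -1025.786406236343], [0.0, 0.0, 0.0, 1.0]] dict_keys(['image', 'vfov', 'cx', 'cy', 'extrinsics', 'sho
[... 319 characters left out ...]
2.17779716472856 317.2758618937984 199.38685492438518 [[0.9140404278790458, -0.40506920598644575, -0.02119043567747581, -543.2733606407575], [0.2303391490574195, 0.4753414946759819, 0.8491138556464068, -215.18898192336994], [-0.3338771819310129, -0.7810053788551738, 0.5277846393985823, -619.0480384013342], [0.0, 0.0, 0.0, 1.0]] dict_keys(['image', 'vfov', 'cx', 'cy', 'extrinsics', 'shot'])
fixture [([572, -161, 1], 0.75)]
bolt_plate [([584, -156, 91], 0.69), ([731, -332, 15], 0.19)]
catch_bar [([603, -212, 71], 0.75), ([498, -52, 20], 0.67)]
block_center [([474, -194, 46], 0.8)]
cartridge_center [([659, 3, 28], 0.79)]
union_center [([493, -52, 16], 0.5)]
mallet_grip [([728, -331, 14], 0.64)]
```

View pics/top0.png

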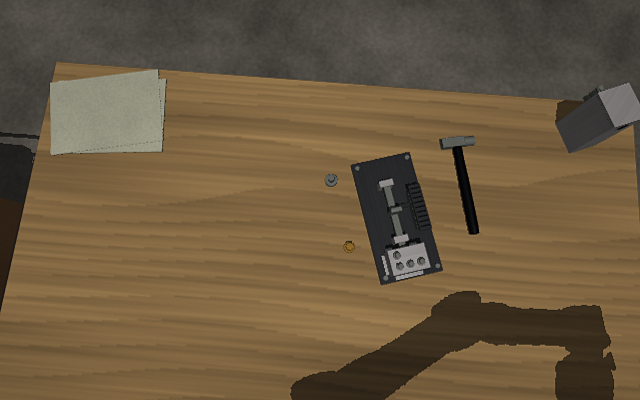

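View pics/side0.png

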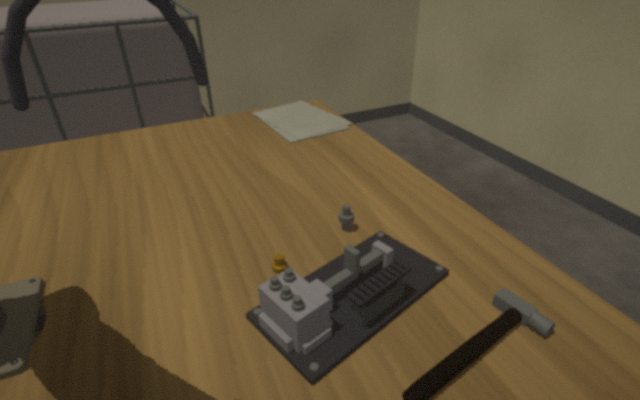

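The top view shows the fixture centred near pixel (400,215). The block is at the lower end (408,258), the thumb plate at about (396,210), the ribbed catch bar at (418,207) and the hammer to the right. I'll fit the fixture pose next.

Run:
```python
import cv2
a=cv2.imread("pics/top0.png")[140:295,335:455]; cv2.imwrite("pics/topz.png",cv2.resize(a,None,fx=3.8,fy=3.8,interpolation=cv2.INTER_CUBIC))
a=cv2.imread("pics/side0.png")[225:390,240:460]; cv2.imwrite("pics/sidez.png",cv2.resize(a,None,fx=3.6,fy=3.6,interpolation=cv2.INTER_CUBIC))
```

```text
(no output)
```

View pics/topz.png

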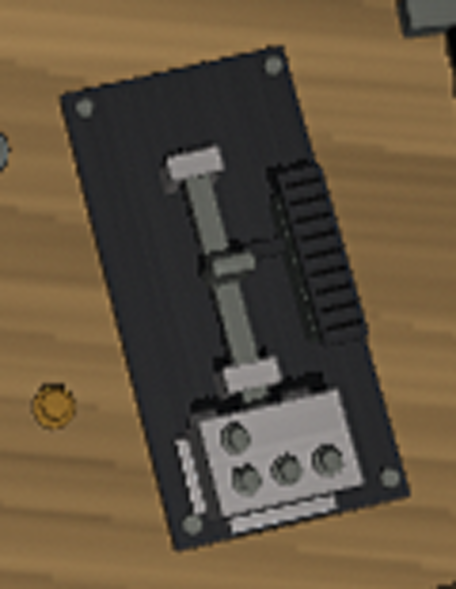

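View pics/sidez.png

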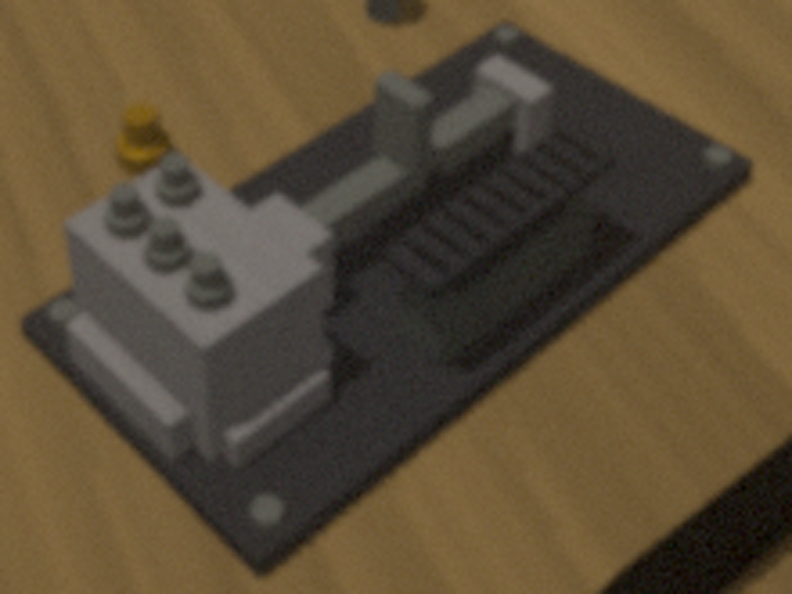

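```bash
cat > h.py <<'E'
import numpy as np
from cell import ctrl
def proj(p,W):
    E=np.array(p["extrinsics"]); f=200/np.tan(np.radians(p["vfov"])/2)
    c=np.c_[W,np.ones(len(W))]@E.T
    return np.c_[p["cx"]+f*c[:,0]/-c[:,2], p["cy"]+f*c[:,1]/c[:,2]]
def fw(s,F):
    c,sn=np.cos(s[2]),np.sin(s[2]); F=np.asarray(F,float)
    return np.c_[s[0]+c*F[:,0]-sn*F[:,1], s[1]+sn*F[:,0]+c*F[:,1],F[:,2]]
E
python3 - <<'E'
from h import *
from scipy.optimize import least_squares
B=[[160,80,12],[160,-80,12],[-160,-80,12],[-160,80,12]]
Pl=[[21,14,90],[21,-14,90],[9,-14,90],[9,14,90]]
C=[[70.5,-47,68],[70.5,-77,68],[-45.5,-77,68],[-45.5,-47,68]]
F=np.array(B+Pl+C,float)
uvT=np.array([[62,95],[282,46],[410,495],[174,551],[213,258],[253,250],[255,268],[215,278],[270,168],[320,163],[366,330],[318,342]])/3.8+[335,140]-.4
uvS=np.array([[508,20],[750,165],[262,572],[25,318]])/3.6+[240,225]-.4
t=ctrl.get_image("top"); s=ctrl.get_image("side")
def res(x,full=False):
    b=np.r_[x[3],x[4],0]
    G=F.copy(); G[:4]+=b
    r=np.r_[proj(t,fw(x,G))-uvT, proj(s,fw(x,G[:4]))-uvS]
    return r if full else np.r_[r.ravel()]
o=least_squares(res,[572,-162,.28,0,0],loss="soft_l1")
print(o.x.round(3)); print(res(o.x,True).round(1).tolist())
for T in (t,):
  o2=least_squares(lambda x:np.r_[(proj(t,fw(x,F[4:]))-uvT[4:]).ravel()],[572,-162,.28]); print(o2.x)
E
```

```text
[ 5.73223e+02 -1.59032e+02  3.10000e-01  8.40800e+00 -1.24720e+01]
[[-0.1, -0.4], [0.7, -0.7], [1.0, 0.2], [1.2, 0.2], [-1.3, 0.0], [-0.5, -0.4], [0.3, -0.4], [-0.5, -0.4], [1.1, 0.8], [-0.4, -0.5], [0.4, 0.7], [1.1, 0.4], [-0.6, -0.1], [2.1, -1.0], [-0.4, -1.9], [-1.7, 0.2]]
[ 5.73172524e+02 -1.59100677e+02  3.14593355e-01]
```

>>> apply_moves(motion=[[-4,0.5,6.2,0,4.8],[-8,1,12.4,-0.02,4.8],[-11,1.5,17,-0.04,4.8],[-14,2,21.8,-0.05,4.8],[-17,2.5,26.4,-0.06,4.8],[-20,3,31,-0.073,4.8],[-23,3.5,35.8,-0.073,4.8],[-26,4,40.4,-0.073,4.8],[-29,4.5,45,-0.073,4.8],[-32.8,4.5,50.9,-0.073,4.8],[-32.8,4.5,50.9,-0.073,4.8],[-32.8,4.5,50.9,-0.073,4.8]])

```text
clock: 2.4
eef_pos: [570.3, -193.4, 160.1]
tool_rot: [-1.571, -0.0, -1.26]
force: [-0.4, -1.1, -0.2]
width: 47.9
```

Run:
```python
from h import *
import cv2
st=ctrl.read_state(); print(st["clock"],st["eef_pos"],st["tool_rot"],st["width"],st["force"])
for n in ("wrist","side","top"):
    p=ctrl.get_image(n); cv2.imwrite(f"pics/{n}1.png",p["image"][:,:,::-1])
    for q in ("bolt_plate","catch_bar"):
        print(n,q,[(list(map(round,d["location"])),round(d["confidence"],2)) for d in ctrl.mark_of(p,q)[:2]])
    if n=="wrist":
        print(p["vfov"],p["cx"],p["cy"],np.array(p["tool_from_camera"]).round(3).tolist())
```

```text
2.4 [ 570.3437292  -193.39219446  160.08297501] [-1.57138854e+00 -2.46089352e-04 -1.25961262e+00] 47.89197627685015 [-0.36694758 -1.07283288 -0.21144392]
wrist bolt_plate [([605, -215, 71], 0.74)]
wrist catch_bar [([601, -216, 67], 0.64)]
59.79020486681887 318.03127445922587 197.89737517454407 [[1.0, -0.0, 0.0, 1.807], [0.0, 0.262, -0.965, -168.457], [0.0, 0.965, 0.262, 64.66], [0.0, 0.0, 0.0, 1.0]]
side bolt_plate [([587, -153, 89], 0.63)]
side catch_bar [([603, -213, 70], 0.66)]
top bolt_plate [([584, -151, 89], 0.91)]
top catch_bar [([600, -215, 66], 0.7)]
```

View pics/wrist1.png

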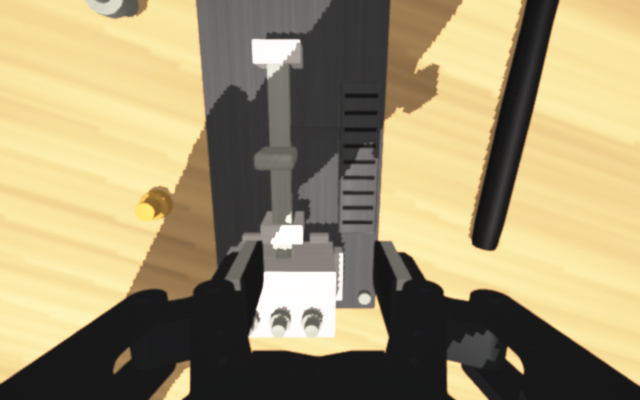

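View pics/side1.png

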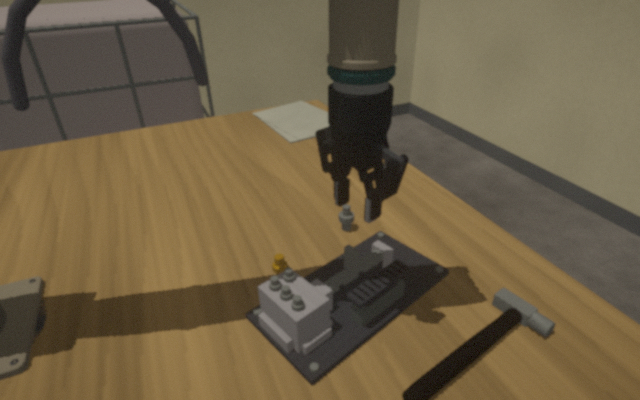

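Run:
```python
from h import *
import cv2
p=ctrl.get_image("wrist")
cv2.imwrite("pics/wz.png",cv2.resize(p["image"][60:280,220:420,::-1],None,fx=2.7,fy=2.7,interpolation=cv2.INTER_CUBIC))
T=np.array(p["tool_from_camera"]); f=200/np.tan(np.radians(p["vfov"])/2)
def bp(u,v,ty):
    d=T[:3,:3]@np.array([(u-p["cx"])/f,-(v-p["cy"])/f,-1]); o=T[:3,3]
    return (o+d*(ty-o[1])/d[1]).round(1)
for n,u,v,h in [("barTL",342,83,68),("barTR",380,83,68),("barBR",374,232,68),("barBL",341,234,68),("plL",256,150,90),("plR",298,150,90),("baseBR",374,306,12),("baseR0",388,10,12),("baseL0",197,10,12),("baseL2",217,250,12)]:
    print(n,bp(u,v,160-h))
```

```text
barTL [18.8 92.  78.7]
barTR [45.9 92.  78.7]
barBR [ 46.4  92.  -34.3]
barBL [ 20.1  92.  -36. ]
plL [-40.7  70.   33.8]
plR [-12.   70.   33.8]
baseBR [  59.4  148.  -136.7]
baseR0 [ 59.3 148.  138.7]
baseL0 [-97.8 148.  138.7]
baseL2 [-97.5 148.  -74.4]
```

View pics/wz.png

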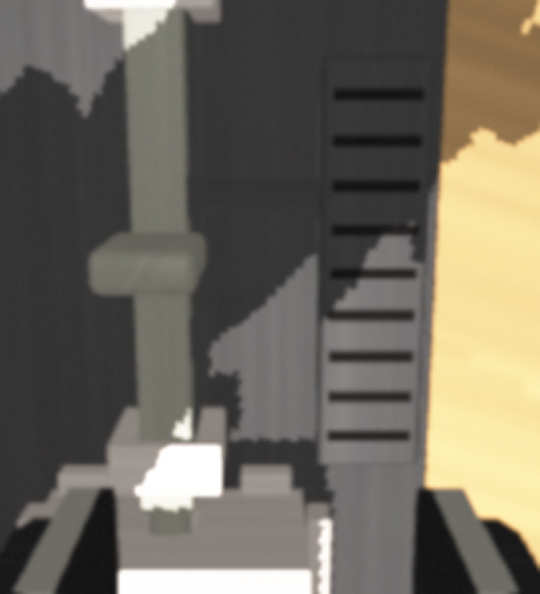

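Bar centre is at tool x of about 33 and plate centre at about -27, and the yaw is aligned. The plate face is about 25 mm ahead of the TCP. I'll shift +3 mm and descend.

>>> apply_moves(motion=[[0.3,2,0,0,4.8],[0.3,5,0,0,4.8],[0.3,8,0,0,4.8],[0.3,9,0,0,4.8],[0.3,9,0,0,4.8],[0.3,9,0,0,4.8]])

```text
clock: 3.65
eef_pos: [572.3, -196.8, 71.4]
tool_rot: [-1.569, -0.001, -1.261]
force: [-0.1, -0.6, -0.3]
width: 48.1
```

Run:
```python
from h import *
import cv2
st=ctrl.read_state(); print(st["clock"],st["eef_pos"],st["tool_rot"],st["width"],st["force"])
p=ctrl.get_image("side"); cv2.imwrite("pics/side2.png",cv2.resize(p["image"][175:345,260:480,::-1],None,fx=3.5,fy=3.5,interpolation=cv2.INTER_CUBIC))
p=ctrl.get_image("wrist"); cv2.imwrite("pics/wrist2.png",p["image"][:,:,::-1])
```

```text
3.65 [ 572.25869766 -196.8255995    71.41029879] [-1.56897268e+00 -1.25207640e-03 -1.26112630e+00] 48.08329764529116 [-0.05439067 -0.62855226 -0.2536538 ]
```

View pics/side2.png

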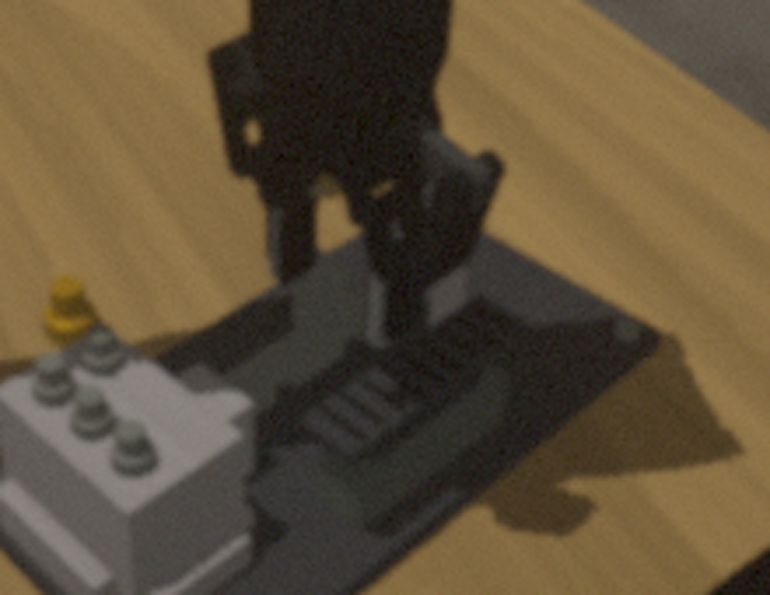

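View pics/wrist2.png

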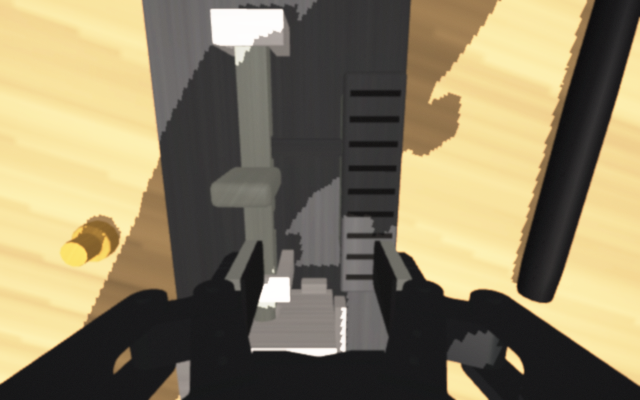

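>>> apply_moves(motion=[[0,0.2,0,0,4.8],[0,0.4,0,0,4.8],[0,0.5,0,0,4.8],[0,0.5,0,0,4.8]])

```text
clock: 4.25
eef_pos: [571.2, -196.4, 65.1]
tool_rot: [-1.571, 0.0, -1.261]
force: [-0.5, -0.7, -0.1]
width: 48.1
```

>>> apply_moves(motion=[[0,0.15,0,0,4.8],[0,0.3,0,0,4.8],[0,0.3,0,0,4.8]])

```text
clock: 4.62
eef_pos: [571.1, -196.4, 62.0]
tool_rot: [-1.571, 0.0, -1.261]
force: [0.9, 0.5, 0.3]
width: 48.5
```

>>> apply_moves(motion=[[0,0.15,0,0,4.8],[0,0.3,0,0,4.8],[0,0.3,0,0,4.8]])

```text
clock: 5.0
eef_pos: [571.2, -196.4, 59.1]
tool_rot: [-1.571, 0.0, -1.261]
force: [0.6, -0.9, -0.0]
width: 48.0
```

>>> apply_moves(motion=[[0,0.1,0,0,4.8],[0,0.2,0,0,4.8],[0,0.2,0,0,4.8]])

```text
clock: 5.38
eef_pos: [571.2, -196.5, 57.1]
tool_rot: [-1.571, 0.0, -1.261]
force: [0.5, 0.5, -0.5]
width: 48.4
```

Run:
```python
from h import *
import cv2
st=ctrl.read_state(); print(st["clock"],st["eef_pos"],st["width"],st["force"])
p=ctrl.get_image("side"); cv2.imwrite("pics/side3.png",cv2.resize(p["image"][175:345,260:480,::-1],None,fx=3.5,fy=3.5,interpolation=cv2.INTER_CUBIC))
print(ctrl.read_state()["force"])
p=ctrl.get_image("wrist"); cv2.imwrite("pics/wrist3.png",p["image"][:,:,::-1])
print(ctrl.read_state()["force"])
```

```text
5.375 [ 571.20527488 -196.47125453   57.1322931 ] 48.38879577762103 [ 0.50373019  0.45345739 -0.46174799]
[-0.32663664 -0.53680443  0.32891839]
[0.37349543 0.37530322 0.42261561]
```

View pics/side3.png

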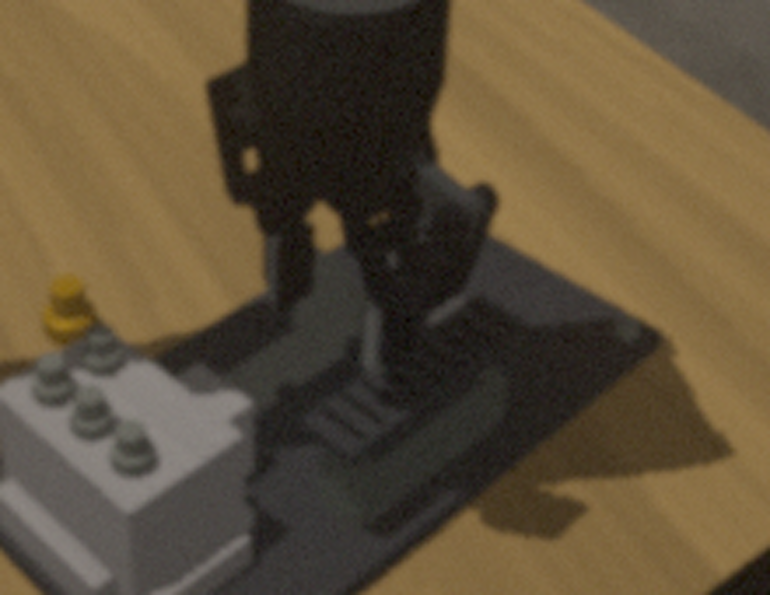

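View pics/wrist3.png

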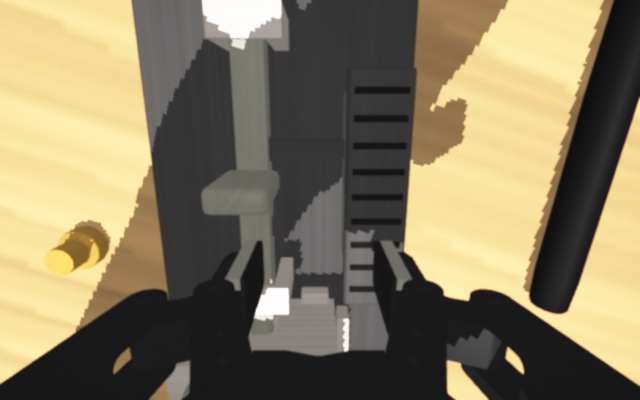

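>>> apply_moves(motion=[[0,0.1,0,0,4.8],[0,0.2,0,0,4.8],[0,0.2,0,0,4.8]])

```text
clock: 5.85
eef_pos: [571.2, -196.4, 55.1]
tool_rot: [-1.571, 0.0, -1.261]
force: [-0.1, -0.2, -0.2]
width: 48.3
```

>>> apply_moves(motion=[[0,0.1,0,0,4.8],[0,0.2,0,0,4.8],[0,0.2,0,0,4.8]])

```text
clock: 6.22
eef_pos: [571.2, -196.5, 53.1]
tool_rot: [-1.571, 0.0, -1.261]
force: [-0.3, 0.7, -0.1]
width: 48.0
```

Run:
```python
from h import *
import cv2
p=ctrl.get_image("side"); cv2.imwrite("pics/side4.png",cv2.resize(p["image"][215:315,300:440,::-1],None,fx=5.5,fy=5.5,interpolation=cv2.INTER_CUBIC))
print(ctrl.read_state()["force"],[(d["location"],d["confidence"]) for d in ctrl.mark_of(p,"catch_bar")])
# tip predicted in side
st=ctrl.read_state(); R=None
from scipy.spatial.transform import Rotation as Ro
R=Ro.from_euler("xyz",st["tool_rot"]).as_matrix()
for ty in (0,-5,-10,-15,-20):
    P=np.array([[x,ty,z] for x in(24,38) for z in(-11,11)])@R.T+st["eef_pos"]
    print(ty,((proj(p,P)-[300,215])*5.5).round().tolist())
```

```text
[-0.58256308 -0.31553936 -0.26287804] [([603.6, -213.8, 66.9], 0.63), ([730.3, -332.9, 15.9], 0.35), ([572.2, -162.3, -0.5], 0.33)]
0 [[336.0, 451.0], [391.0, 411.0], [375.0, 479.0], [430.0, 438.0]]
-5 [[337.0, 438.0], [392.0, 398.0], [376.0, 466.0], [431.0, 425.0]]
-10 [[337.0, 424.0], [393.0, 385.0], [376.0, 452.0], [432.0, 411.0]]
-15 [[338.0, 410.0], [394.0, 371.0], [377.0, 438.0], [433.0, 398.0]]
-20 [[339.0, 397.0], [395.0, 357.0], [378.0, 424.0], [434.0, 384.0]]
```

View pics/side4.png

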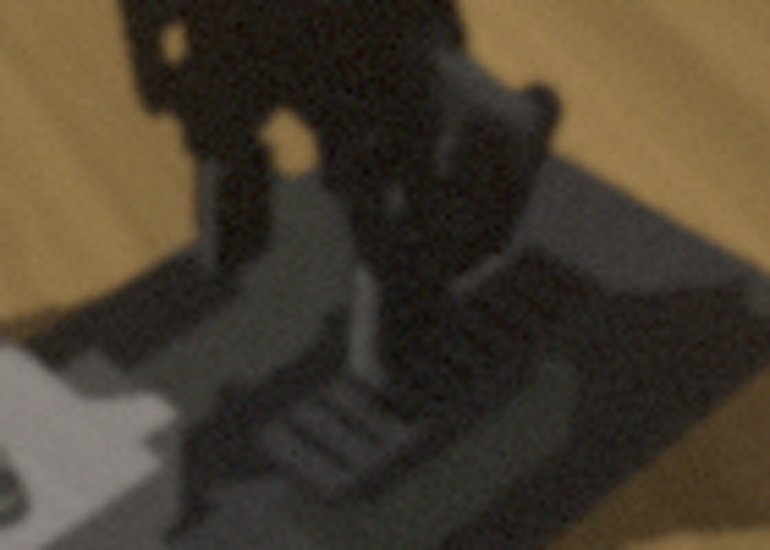

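>>> apply_moves(motion=[[0,0.15,0,0,4.8],[0,0.3,0,0,4.8],[0,0.3,0,0,4.8]])

```text
clock: 6.7
eef_pos: [571.2, -196.4, 50.0]
tool_rot: [-1.571, 0.0, -1.261]
force: [-0.6, 0.1, 0.2]
width: 47.8
```

>>> apply_moves(motion=[[0,0.1,0,0,4.8],[0,0.2,0,0,4.8],[0,0.2,0,0,4.8]])

```text
clock: 7.08
eef_pos: [571.2, -196.5, 48.1]
tool_rot: [-1.571, 0.0, -1.261]
force: [0.5, -0.1, -0.5]
width: 47.8
```

Run:
```python
from h import *
import cv2
p=ctrl.get_image("wrist"); cv2.imwrite("pics/wrist5.png",cv2.resize(p["image"][120:330,180:460,::-1],None,fx=2.7,fy=2.7,interpolation=cv2.INTER_CUBIC))
st=ctrl.read_state(); print(st["force"],st["torque"])
```

```text
[ 0.57540001 -0.20383629  0.01839561] [ 0.05815954 -0.03724115  0.06230556]
```

View pics/wrist5.png

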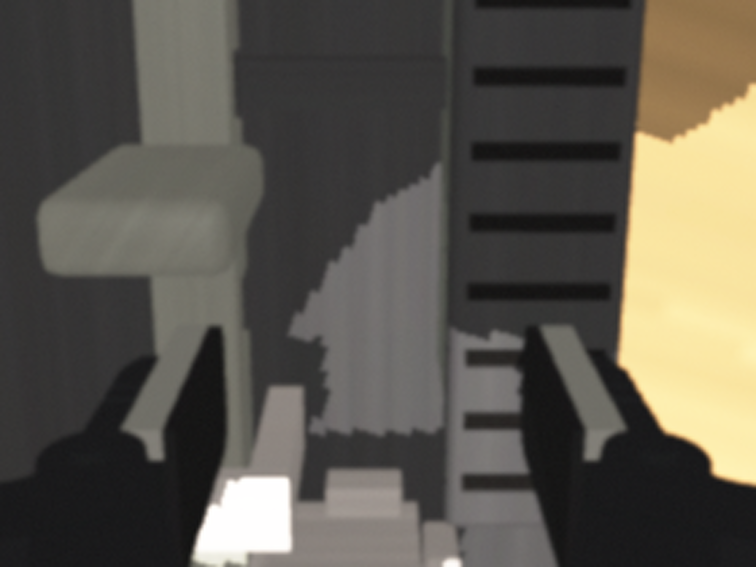

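>>> apply_moves(motion=[[0,0.15,0,0,4.8],[0,0.3,0,0,4.8],[0,0.3,0,0,4.8]])

```text
clock: 7.5
eef_pos: [571.1, -196.5, 45.1]
tool_rot: [-1.571, 0.0, -1.261]
force: [0.4, -0.5, -0.1]
width: 48.0
```

>>> apply_moves(motion=[[0,0.1,0,0,4.8],[0,0.2,0,0,4.8],[0,0.2,0,0,4.8]])

```text
clock: 7.88
eef_pos: [571.2, -196.4, 43.1]
tool_rot: [-1.571, 0.0, -1.261]
force: [-0.1, -0.1, 0.6]
width: 48.0
```

>>> apply_moves(motion=[[0,0.1,0,0,4.8],[0,0.2,0,0,4.8],[0,0.2,0,0,4.8]])

```text
clock: 8.25
eef_pos: [571.2, -196.4, 41.1]
tool_rot: [-1.571, 0.0, -1.261]
force: [-0.8, -0.8, 0.8]
width: 48.1
```

Run:
```python
from h import *
import cv2
p=ctrl.get_image("wrist"); cv2.imwrite("pics/wrist6.png",cv2.resize(p["image"][120:330,180:460,::-1],None,fx=2.7,fy=2.7,interpolation=cv2.INTER_CUBIC))
p=ctrl.get_image("side"); cv2.imwrite("pics/side6.png",cv2.resize(p["image"][215:315,300:440,::-1],None,fx=5.5,fy=5.5,interpolation=cv2.INTER_CUBIC))
st=ctrl.read_state(); print(st["force"],st["torque"])
```

```text
[-0.87140236  0.22275423  0.38682707] [ 0.06531378 -0.00102395  0.01237143]
```

View pics/wrist6.png

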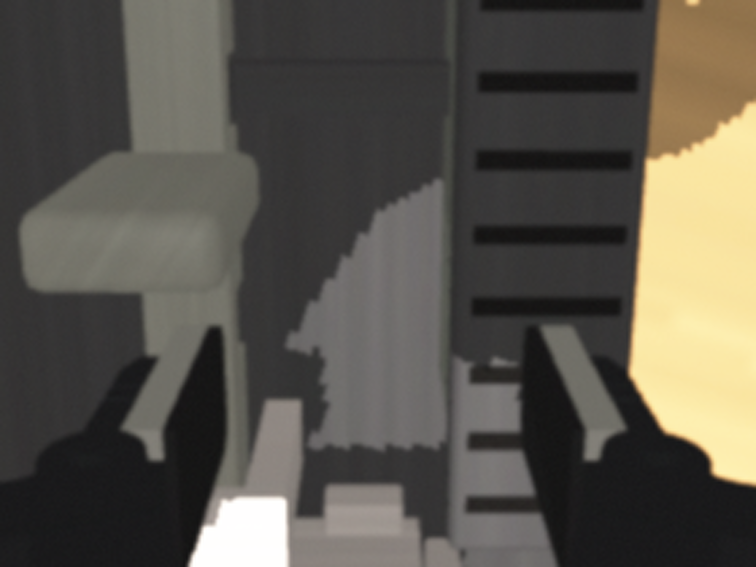

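View pics/side6.png

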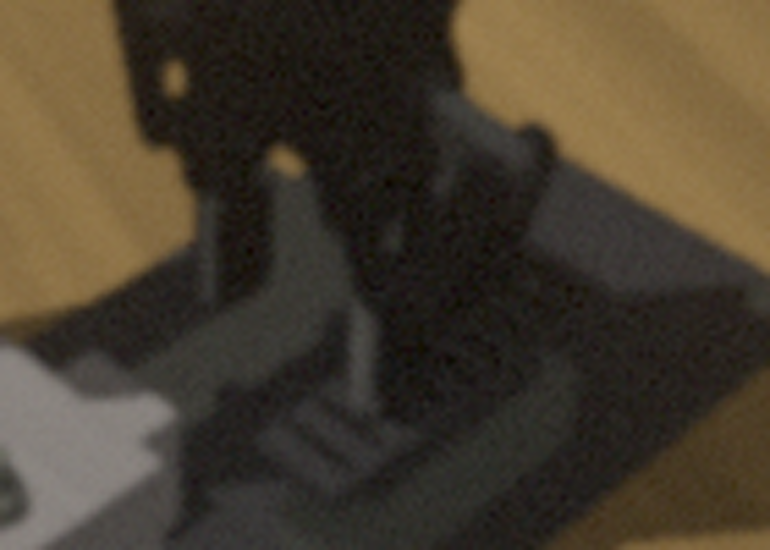

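>>> apply_moves(motion=[[0,0.15,0,0,4.4],[0,0.3,0,0,4.4],[0,0.4,0,0,4.4],[0,0.4,0,0,4.4]])

```text
clock: 8.85
eef_pos: [571.5, -196.6, 37.3]
tool_rot: [-1.57, -0.0, -1.261]
force: [0.3, -0.1, 2.6]
width: 43.7
```

>>> apply_moves(motion=[[0,0.1,0,0,4.4],[0,0.2,0,0,4.4],[0,0.2,0,0,4.4]])

```text
clock: 9.22
eef_pos: [571.4, -196.5, 35.2]
tool_rot: [-1.571, -0.0, -1.261]
force: [-0.3, 0.1, 2.7]
width: 44.1
```

>>> apply_moves(motion=[[0,0.1,0,0,4.4],[0,0.2,0,0,4.4],[0,0.2,0,0,4.4]])

```text
clock: 9.6
eef_pos: [571.4, -196.5, 33.2]
tool_rot: [-1.571, -0.0, -1.261]
force: [0.5, -0.6, 3.3]
width: 43.5
```

Run:
```python
from h import *
import cv2
p=ctrl.get_image("wrist"); cv2.imwrite("pics/wrist7.png",cv2.resize(p["image"][120:330,180:460,::-1],None,fx=2.7,fy=2.7,interpolation=cv2.INTER_CUBIC))
p=ctrl.get_image("side"); cv2.imwrite("pics/side7.png",cv2.resize(p["image"][215:315,300:440,::-1],None,fx=5.5,fy=5.5,interpolation=cv2.INTER_CUBIC))
st=ctrl.read_state(); print(st["force"],st["torque"])
```

```text
[1.02924014 0.18873958 4.16925674] [-0.13084644 -0.05836581 -0.01883042]
```

View pics/wrist7.png

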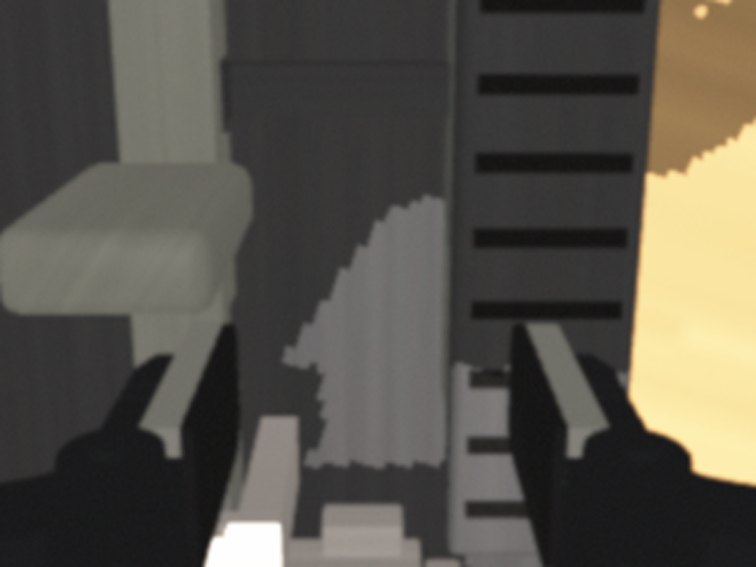

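View pics/side7.png

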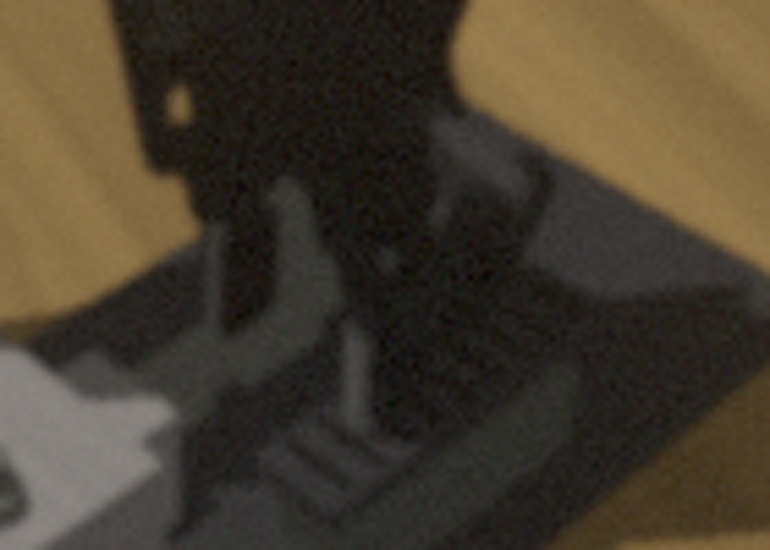

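>>> apply_moves(motion=[[0,0.1,0,0,4.4],[0,0.15,0,0,4.4],[0,0.15,0,0,4.4]])

```text
clock: 10.07
eef_pos: [571.5, -196.6, 31.9]
tool_rot: [-1.57, -0.0, -1.261]
force: [-0.0, 0.1, 4.9]
width: 44.0
```

>>> apply_moves(motion=[[0,0.1,0,0,4.4],[0,0.1,0,0,4.4]])

```text
clock: 10.32
eef_pos: [571.5, -196.7, 31.7]
tool_rot: [-1.57, -0.001, -1.261]
force: [-1.8, 0.1, 11.0]
width: 44.0
```

>>> apply_moves(motion=[[0,-0.05,0.4,0,4.4],[0,-0.05,0.8,0,4.4],[0,-0.05,1.2,0,4.4],[0,-0.05,1.2,0,4.4]])

```text
clock: 10.82
eef_pos: [578.7, -194.8, 31.7]
tool_rot: [-1.578, 0.001, -1.264]
force: [-7.8, -1.9, 14.0]
width: 44.0
```

Run:
```python
from h import *
import cv2
p=ctrl.get_image("wrist"); cv2.imwrite("pics/wrist8.png",cv2.resize(p["image"][120:330,180:460,::-1],None,fx=2.7,fy=2.7,interpolation=cv2.INTER_CUBIC))
st=ctrl.read_state(); print(st["force"],st["torque"])
```

```text
[-8.1517193  -2.03498821 14.28272375] [-0.83165659  1.72139285 -0.23673429]
```

View pics/wrist8.png

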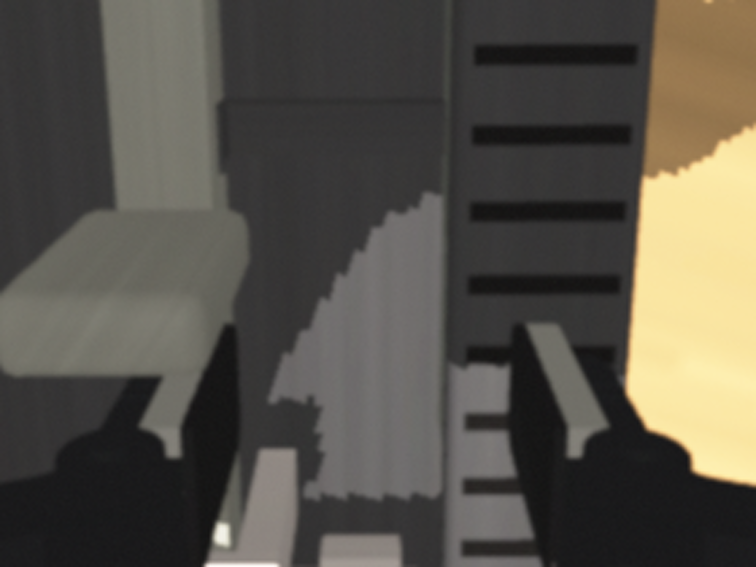

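>>> apply_moves(motion=[[0,-0.1,0,0,4.4],[0,-0.15,0,0,4.4],[0,-0.15,0,0,4.4]])

```text
clock: 11.25
eef_pos: [581.0, -193.7, 32.4]
tool_rot: [-1.574, 0.0, -1.262]
force: [-4.2, -2.5, 5.0]
width: 44.1
```

Run:
```python
from h import *
import cv2
p=ctrl.get_image("wrist"); cv2.imwrite("pics/wrist9.png",cv2.resize(p["image"][120:330,180:460,::-1],None,fx=2.7,fy=2.7,interpolation=cv2.INTER_CUBIC))
st=ctrl.read_state(); print(st["force"],st["torque"],st["eef_pos"],st["tool_rot"])
p=ctrl.get_image("top");print([d["location"] for d in ctrl.mark_of(p,"bolt_plate")])
cv2.imwrite("pics/top9.png",cv2.resize(p["image"][140:295,335:455,::-1],None,fx=3.8,fy=3.8))
```

```text
[-4.89687309 -2.40222466  5.67983565] [-0.65658075  0.9832887  -0.01997041] [ 581.05887305 -193.58713772   32.37574788] [-1.57372247e+00  4.40948309e-04 -1.26162134e+00]
[[584.8, -152.2, 89.9], [491.7, -54.5, 14.8]]
```

View pics/wrist9.png

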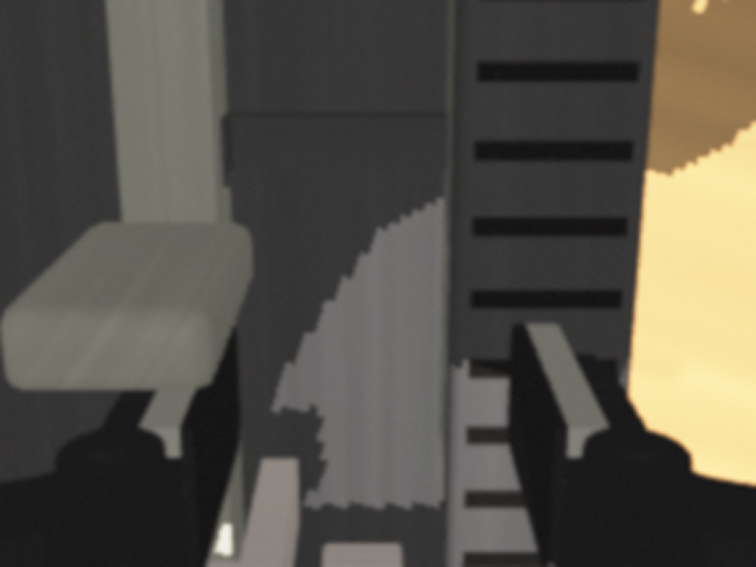

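>>> apply_moves(motion=[[0,0,0.4,0,4.4],[0,0,0.8,0,4.4],[0,0,1.2,0,4.4],[0,0,1.2,0,4.4]])

```text
clock: 11.9
eef_pos: [593.2, -189.7, 32.4]
tool_rot: [-1.573, 0.0, -1.261]
force: [-4.6, -2.4, 4.0]
width: 44.1
```

Run:
```python
from h import *
import cv2
p=ctrl.get_image("wrist"); cv2.imwrite("pics/wrist10.png",cv2.resize(p["image"][120:330,180:460,::-1],None,fx=2.7,fy=2.7,interpolation=cv2.INTER_CUBIC))
st=ctrl.read_state(); print(st["force"],st["torque"],st["eef_pos"],st["tool_rot"])
p=ctrl.get_image("side");print([d["location"] for d in ctrl.mark_of(p,"bolt_plate")])
cv2.imwrite("pics/side10.png",cv2.resize(p["image"][215:315,300:440,::-1],None,fx=5.5,fy=5.5,interpolation=cv2.INTER_CUBIC))
```

```text
[-3.50770754 -2.22565485  2.64255504] [-0.71528336  0.85738084 -0.03800184] [ 593.19818773 -189.68797431   32.34778584] [-1.57253603e+00  1.58572656e-04 -1.26131619e+00]
[[597.3, -149.3, 88.6]]
```

View pics/wrist10.png

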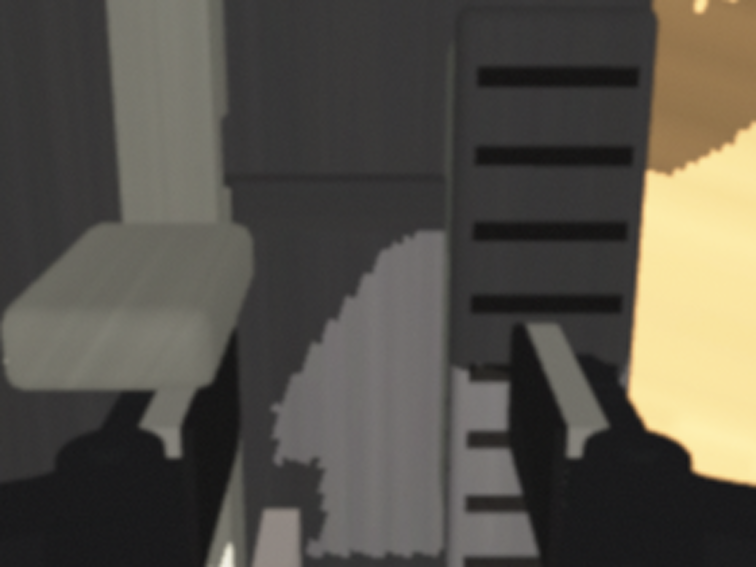

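View pics/side10.png

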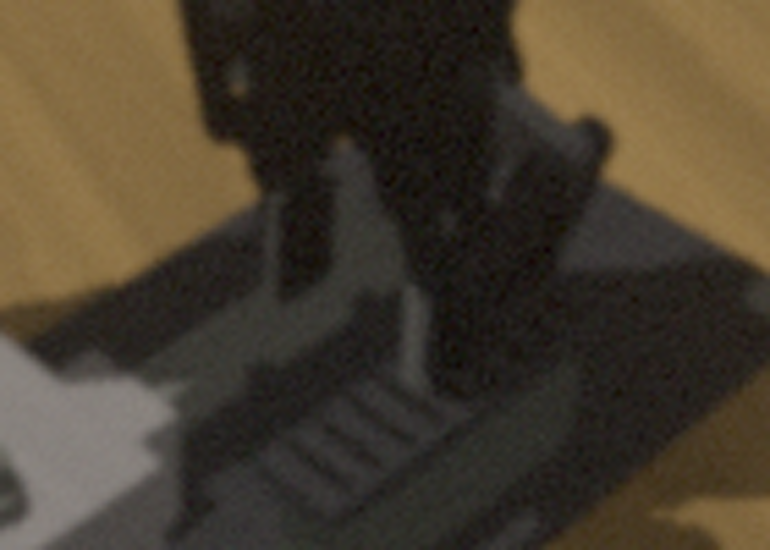

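>>> apply_moves(motion=[[0,0.02,0.4,0,4.4],[0,0.02,0.8,0,4.4],[0,0.02,1.2,0,4.4],[0,0.02,1.6,0,4.4],[0,0.02,2.0,0,4.4],[0,0.02,2.4,0,4.4],[0,0.02,2.8,0,4.4],[0,0.02,2.8,0,4.4]])

```text
clock: 13.05
eef_pos: [620.5, -180.8, 32.4]
tool_rot: [-1.571, -0.0, -1.261]
force: [-3.4, -2.0, 3.1]
width: 44.3
```

>>> apply_moves(motion=[[0,0,0.2,0,4.4],[0,0,0.4,0,4.4],[0,0,0.4,0,4.4]])

```text
clock: 13.42
eef_pos: [624.1, -179.6, 32.4]
tool_rot: [-1.572, 0.0, -1.261]
force: [-4.5, -2.8, 2.9]
width: 44.4
```

Run:
```python
from h import *
import cv2
p=ctrl.get_image("wrist"); cv2.imwrite("pics/wrist11.png",cv2.resize(p["image"][120:330,180:460,::-1],None,fx=2.7,fy=2.7,interpolation=cv2.INTER_CUBIC))
st=ctrl.read_state(); print(st["force"],st["torque"],st["eef_pos"],st["tool_rot"])
p=ctrl.get_image("side");print([d["location"] for d in ctrl.mark_of(p,"bolt_plate")])
```

```text
[-4.1017998  -3.05082748  3.11776857] [-0.62429206  0.8514588  -0.02549366] [ 624.13133735 -179.65996293   32.33272641] [-1.57152198e+00  1.42920094e-04 -1.26131576e+00]
[[628.5, -141.5, 88.1]]
```

View pics/wrist11.png

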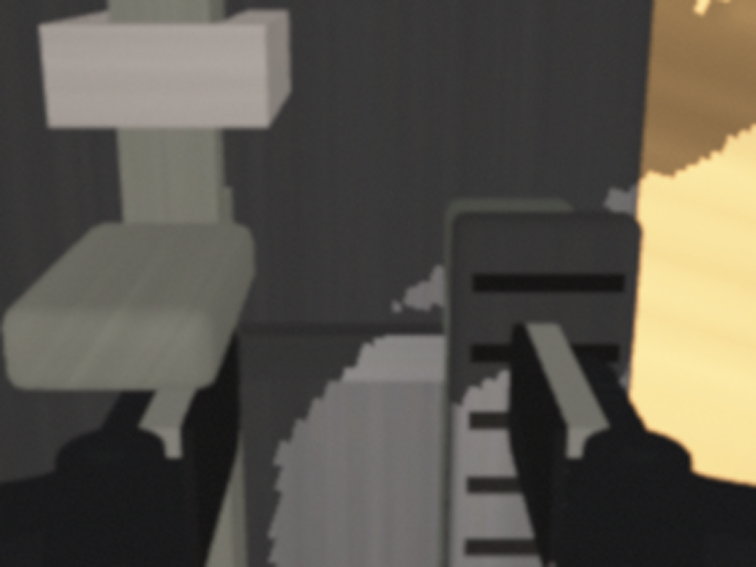

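>>> apply_moves(motion=[[0,0,0.1,0,4.4],[0,0,0.2,0,4.4],[0,0,0.2,0,4.4]])

```text
clock: 13.95
eef_pos: [624.0, -179.7, 32.3]
tool_rot: [-1.575, 0.001, -1.261]
force: [-9.1, -3.4, 5.6]
width: 43.8
```

>>> apply_moves(motion=[[0,-0.3,0,0,4.4],[0,-0.8,0,0,4.4],[0,-1.4,0,0,4.4],[0,-1.4,0,0,4.4],[0,-1.4,-0.5,0,4.4],[0,-1.4,-1.0,0,4.4],[0,-3.5,-1.2,0,4.4],[0,-8,-1.2,0,4.4],[0,-13,-1.2,0,4.4],[0,-17,-1.2,0,4.4],[0,-17,-1.2,0,4.4]])

```text
clock: 15.32
eef_pos: [618.5, -183.0, 208.4]
tool_rot: [-1.561, -0.005, -1.261]
force: [0.5, 0.9, 0.1]
width: 44.2
```

Run:
```python
from h import *
import cv2
st=ctrl.read_state(); print(st["force"],st["eef_pos"])
for n in("side","top"):
    p=ctrl.get_image(n)
    for q in("bolt_plate","catch_bar","block_center","cartridge_center","union_center","mallet_grip"):print(n,q,[d["location"] for d in ctrl.mark_of(p,q)][:1])
    if n=="side": cv2.imwrite("pics/side12.png",cv2.resize(p["image"][225:390,240:460,::-1],None,fx=3.6,fy=3.6,interpolation=cv2.INTER_CUBIC))
p=ctrl.get_image("wrist"); cv2.imwrite("pics/wrist12.png",p["image"][:,:,::-1])
```

```text
[0.49887133 0.86930472 0.08120191] [ 618.4937679  -182.98929383  208.37075095]
side bolt_plate [[629.4, -142.2, 88.8]]
side catch_bar [[605.3, -211.4, 70.9]]
side block_center [[469.1, -196.1, 48.2]]
side cartridge_center [[657.2, 5.2, 26.3]]
side union_center [[495.5, -49.8, 16.7]]
side mallet_grip [[729.7, -331.0, 14.8]]
top bolt_plate [[627.8, -141.1, 90.7]]
top catch_bar [[600.2, -212.1, 67.7]]
top block_center [[473.6, -192.9, 44.5]]
top cartridge_center [[662.7, 6.5, 27.9]]
top union_center [[570.3, -162.4, -2.6]]
top mallet_grip [[631.2, -138.8, 90.5]]
```

View pics/side12.png

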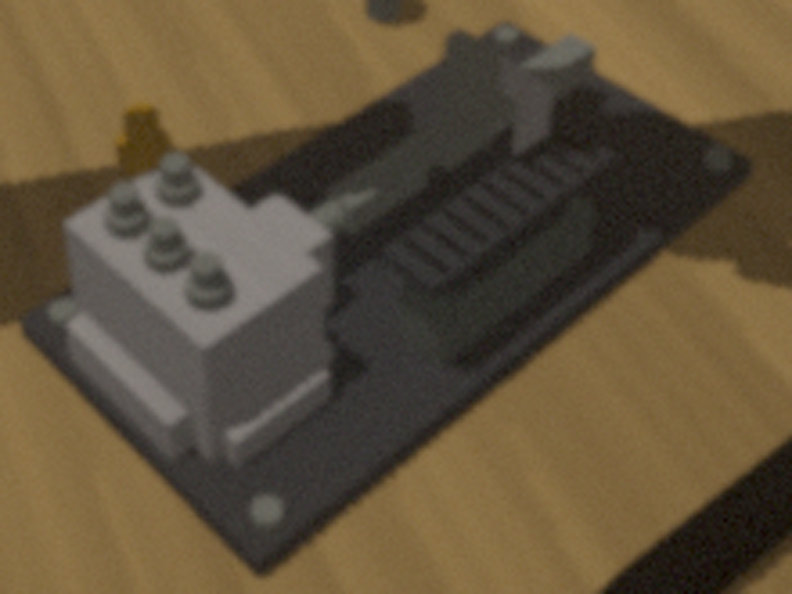

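View pics/wrist12.png

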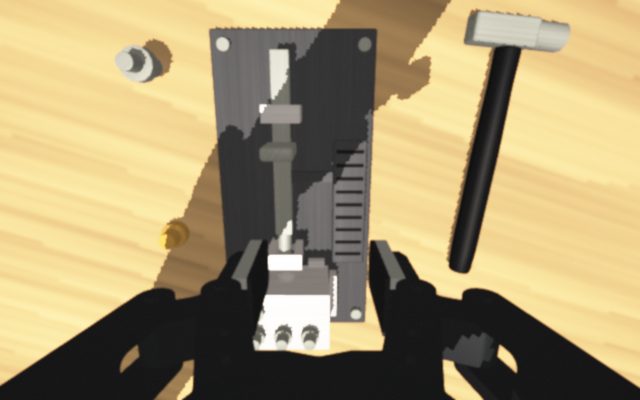

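The catch bar sits at the same side-view pixels as at the start, so it is up. The plate is next to the far bridge, and the block and loose things haven't moved. I'll let the arm settle, then hand in.

>>> apply_moves(motion=[[0,0,0,0,4.4],[0,0,0,0,4.4],[0,0,0,0,4.4]])

```text
clock: 16.45
eef_pos: [615.1, -182.5, 202.6]
tool_rot: [-1.571, -0.0, -1.261]
force: [0.8, 0.5, -0.5]
width: 43.9
```

```bash
python3 -c "
from cell import ctrl
s=ctrl.read_state();print(s['clock'],s['force']);print(ctrl.finish_job())"
```

```text
16.45 [ 0.84065667  0.51626593 -0.47986036]
the job is handed in; nothing more can be done
None
```

The job is handed in at 16.45 s. By my checks the bolt is fully drawn, the catch is up again and the block is still in its nest. No verdict is reported.

- **What I did:** One fingertip pressed the catch to its bottom stop while the other pushed the thumb plate to the bolt's end stop. I then lifted off so the catch could spring up.
- **Bolt:** It travelled about 45 mm. At the end the force rose from about 5 to 10 N with no more motion, which I took as the end stop.
- **Catch:** In the side picture the bar is back at its starting pixels, and the networks put its top at 68–71 mm above the bench.
- **Block and loose things:** The pictures show them where they were. The block reads within about 6 mm in the side view and 1 mm in the top view.
- **Robot:** It is clear of everything at about 200 mm, with force near zero.

Three things disagreed or were off:

- **Fingertip height:** The fingertips sat about 30 mm behind the stated TCP at this opening, so I found the contact by force rather than by height.
- **Sideways force:** The first slide along the bar met about 8 N while I was pressing the catch with 14 N. I eased the downward press to about 3–6 N before pushing on.
- **Network misreads:** In the last top view the networks gave wrong places for the union and the hammer. The side-view readings and the pictures show both unmoved.

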